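# Put the painted tile on show in the acrylic case and lower the lid

## Robot

A 7-joint arm with a two-finger parallel gripper is mounted at the origin on the work surface. World frame = base frame: x ahead of the robot, y to its left, z up, the work surface at z = 0. Lengths are in mm, angles in rad, forces in N, time in s.
With the tool pointing down it reaches from about 400 to 875 mm from the base axis. Payload 4.4 kg.
Tool frame: the origin (TCP) lies midway between the tips of the shut fingers; the grasp point (between the pads) lies 19 mm behind it; z points along the fingers, y is the line along which they close (so a half turn about z gives the same grasp; the last joint's range is limited). The gripper opens to 85 mm and grips with 20 to 120 N. Pads are 22 mm wide; open, the fingers measure 114 mm over their backs; the gripper's body (76 mm by 85 mm) begins 54 mm behind the grasp point. The pads swing forward as they close: fully open they stand 13 mm farther back than shut.
Start: joints at [-1.399, 0.628, 0.038, 1.517, -0.027, 0.996, -0.02], TCP at [153.091, 631.729, 205.713] pointing down, gripper open.
Joint ranges: [-3.06, 3.06], [-0.37, 2.12], [-1.25, 1.32], [0.18, 2.47], [-1.1, 4.24], [0.23, 1.98], [-2.94, 2.94]. Speed limits (rad/s): [2.57, 2.57, 3.14, 3.14, 3.14, 3.14, 3.14].

## Interface

Orientations are given as [roll, pitch, yaw] about the fixed x, y, z axes, in that order (R = Rz(yaw) Ry(pitch) Rx(roll)).
In Python, from cell import ctrl gives the robot as it stands.
- The arm moves only by the shell command python3 -m crank 'ROWS' [OPENING]. ROWS is JSON, a list that holds one entry, the list of rows, each a list of 4 numbers: the shift along the tool's x, y, z normalised to -1 to 1, where 1 is 2.5 cm, then the turn about the tool's z normalised to -1 to 1, where 1 is 0.08 rad. In form: [[[dx, dy, dz, turn], ...]]. A call has 1 to 12 rows; each row shifts and turns the commanded pose from where the row before left it, along the tool's axes as they then stand; what a row does not reach is not made up. A row lasts 1/12 s, in which the tool goes at most 41.7 mm and 7.16 degrees, less where a joint would pass 70% of its speed; a pose out of reach is approached as far as the arm can. A call with a number of a shift or a turn outside -1 to 1 is refused whole. A call with a gripper value outside its range is refused whole. OPENING is the closure, from -1 (fully open) to 1 (shut), set as the call begins (- or left out, the last holds). The fingers move at their own pace and stop on an object; the grip force is fixed at half the most. Time passes only in rows, so rows that do not move let the fingers close. It gives the time, the measured TCP pose, the force, the opening and the grip force at its end, in the units of the state.
- ctrl.read_state(): the state, without advancing time (a new reading comes with each control period).
- ctrl.get_image(name): name is "scene" or "top" or "wrist"; returns a dict with "img" (420x560x3 uint8, red, green, blue), "intrinsics" (3x3 intrinsics, pixels), "extrinsics" (4x4, takes a point from camera to world coordinates). Camera axes: x right, y up, looking along -z (the intrinsics and any distortion apply to the point x, -y, -z); pixel columns grow to the right and rows downward; lengths in mm; the calibration is good to about 2 mm. The wrist camera is an equidistant fisheye: a pixel r from the principal point sees the ray r / f radians off the axis. A picture is of the moment at which its call begins. There is no depth.
- ctrl.finish_job(): hands the job in; it is judged then, once.
Trained networks look in the newest picture that a camera, given by its name, has taken for a name from the list of things; names that differ only in an ending like _2 or _b are one class to them, and where a whole thing is asked for, a point or a joint stands for the part that bears it (a point fixed in the world has none). Each returns a list of dicts, best first, with "confidence" (0 to 1); they miss things now and then, are a little off and sometimes report something else, mostly with a low value. They report only what shows in the picture. A call takes as long as a camera call.
- ctrl.find_in(camera, target): "position" ([row, column] in pixels, amid what is visible of it).
- ctrl.trace(camera, target): "mask" (420x560 bool, what is visible of it) and "position" ([row, column] in pixels, amid what is visible of it).
- ctrl.place_of(camera, target): "position" ([row, column] in pixels: a listed point, or the origin of a listed thing).
The state is a dict: "clock": time; "qpos": joint angles; "qd": joint speeds; "tau": joint torques, N m; "eef_pos": TCP position; "tool_rot": TCP orientation; "force": force on the tool from outside, world axes, zero at the start; "torque": the same for the moment, N m; "width": finger opening in mm; "gripper_force": force on a finger pad.
Only numpy, scipy, OpenCV 4.12 (cv2) and the standard library are available. Lean on these libraries where they do the work, as an engineer would, in place of code of your own. Each camera call takes 0.05 s, during which the arm holds its last target. There are 200 camera calls.

## Task

Put the little painted tile on show: lift it out of the slotted stand on the turntable and set it down gently in the open clear case, picture towards the case's front (the side the lid's pull comes down on), its foot on the case floor between the low brass ledge and the brass rest and its back leaning squarely against the rest. Then lower the lid gently until it is fully closed, without letting it drop or slamming it. Leave the vase, paperweight, elephant and keyring where they are.

Things in the scene. Friction and masses are not known exactly. Their poses are not given: they have to be found in the camera images.
- tile: Loose painted ceramic tile, 10 mm thick (x), 56 mm wide (y), 90 mm tall (z), about 120 g; white with a blue picture panel on its front face (-x). Origin: centre of its lower edge face. At the start it stands upright in the stand's slot, picture roughly towards the robot.
- turntable: Fixed (locked, does not turn) grey plastic turntable, disc 280 mm across, top 28 mm above the work surface; origin at the centre of its underside. A pale wooden stand is fixed on it, centred at x=-30 mm in its frame: 36 mm (x) by 76 mm (y), its top 48 mm above the work surface, with a slot along y, 14 mm wide, whose floor is 34 mm above the work surface; the tile stands in this slot.
- case: Fixed clear acrylic display case, 150 mm (x) by 220 mm (y), rim 110 mm high, walls 4 mm; origin at the centre of its underside, front is -x (towards the robot, give or take the yaw). Dark wood floor whose top is at z=12 mm. On the floor a low brass ledge, 8 mm high and 60 mm long (y), from x=-52 to x=-46 mm; the tile's foot goes behind it (+x). Hinge along y at the back rim (x=+75 mm).
- rest: Brass upright plate fixed in the case, the tile's support: 8 mm thick (x), 40 mm wide (y), 50 mm tall; origin at the centre of its foot, at x=-2, y=0, z=12 mm in the case frame. Its front face is thus at x=-6 mm and its top at z=62 mm of the case. With its foot between ledge and rest the tile leans back about 10 to 35 degrees.
- lid (a joint): Angle of the clear lid (150 mm by 220 mm, 5 mm thick, 170 g, silver edges), rad: 0 = closed on the rim, 1.57 = upright, 1.75 = open stop, leaning slightly backwards. It starts open (1.5 to 1.75). The hinge has light friction: left alone, the lid stays where it is above about 1 rad, and below that it falls shut by its own weight, with a slam unless it is held almost all the way down.
- lid_pull (a point): Centre of the dark wooden barrel pull on the lid: 28 mm long along the hinge direction (case y), 16 mm diameter, flat ends, on a strap 14 mm wide, 26 mm beyond the lid's free edge and 176 mm from the hinge axis. It can be pinched by its two ends and turns between the fingers. At lid angle q it is at x=75-176cos(q), z=112.5+176sin(q) mm in the case frame.
- lid_hinge (a point): Point on the lid's hinge axis, mid-width: x=75, y=0, z=112.5 mm in the case frame; its axes are those of the case, the hinge axis is y.
- vase: Loose red ceramic vase on the turntable, 58 mm across, 100 mm tall; origin at its underside. Leave it.
- paperweight: Loose green glass paperweight on the turntable, 52 mm across, 41 mm tall; origin at its underside. Leave it.
- elephant: Loose wooden elephant on the turntable, about 75 mm long (x), 57 mm tall; origin at its underside. Leave it.
- keyring: Loose chrome keyring with a key lying on the turntable, 32 mm ring, 73 mm long in all, 4 mm thick; origin at the ring's centre, key to its +y. Leave it.

How it is judged (in metres and radians):
On the way, in this order (a step that is already met when the one before it is completed fails the run):
1. the tile stands in the open case, let go, leaning back against the rest (contact force between tile and rest above 0.02 N and angle between tile's own z axis and vertical between 0.1 and 0.75 rad and x of tile in the frame of case between -0.049 and -0.006 m and y of tile in the frame of case between -0.03 and 0.03 m and z of tile in the frame of case below 0.021 m and angle between the y axis of tile and the y axis of case, either way round below 0.35 rad and x of rest in the frame of tile above 0 m and contact force between the fingers and tile below 0.05 N and value of joint lid above 1 rad), for 0.2 s.
2. the lid is down on the rim (value of joint lid below 0.03 rad), for 0.2 s.
At the end, for the whole second after the job is handed in: The tile is at rest in the case, touching the rest and leaning back 6 to 43 degrees, its foot on the floor behind the ledge, within 30 mm of the middle and within 20 degrees of square, picture to the front; the lid is closed to within 0.03 rad and still (contact force between tile and rest above 0.02 N and angle between tile's own z axis and vertical between 0.1 and 0.75 rad and x of tile in the frame of case between -0.049 and -0.006 m and y of tile in the frame of case between -0.03 and 0.03 m and z of tile in the frame of case below 0.021 m and angle between the y axis of tile and the y axis of case, either way round below 0.35 rad and x of rest in the frame of tile above 0 m and contact force between the fingers and tile below 0.05 N and value of joint lid below 0.03 rad and velocity of joint lid between -0.1 and 0.1 rad/s and linear speed of tile below 0.02 m/s).
It fails at once if the lid drops or is slammed: faster than 2 rad/s in the last 0.3 rad before closing (value of joint lid below 0.3 rad and velocity of joint lid below -2 rad/s).
It fails at once if the tile is dropped or knocked hard against the case (over 45 N) (contact force between tile and case above 45 N).
It fails at once if the vase, paperweight, elephant or keyring is moved by more than 30 mm, or the vase or elephant tips over (distance of any of vase, paperweight, elephant, keyring from where it was at the start of the episode above 0.03 m or angle between any of vase, elephant's own z axis and vertical above 0.5 rad).
It also fails if it takes over 64 s, if anything falls off the work surface, if the arm or the gripper's body presses on something with over 40 N, if the wrist force passes 120 N, or if a joint passes its speed limit or range.

## Working session

There is one attempt and no reset: what is moved stays moved. The work goes in short steps, Python scripts to look and compute and a shell command to move; the robot and the scene stay as the last step left them, time stands still between calls to the robot, and variables do not carry over. Pictures are saved under pics/ and viewed, at most 10 in all, crops included, and the job is handed in when it is done.

```bash
ls; mkdir -p pics; cat > h.py <<'E'
import numpy as np, cv2
from cell import ctrl
from scipy.spatial.transform import Rotation as R
def ray(im,p,fish=False):
    K=np.array(im["intrinsics"]);E=np.array(im["extrinsics"])
    x=(p[1]-K[0,2])/K[0,0];y=(p[0]-K[1,2])/K[1,1]
    if fish:
        r=np.hypot(x,y); s=np.sin(r)/r if r>1e-9 else 1; d=np.array([x*s,-y*s,-np.cos(r)])
    else: d=np.array([x,-y,-1.])
    d=E[:3,:3]@d; return E[:3,3],d/np.linalg.norm(d)
def tri(rays):
    A=np.zeros((3,3));b=np.zeros(3)
    for o,d in rays:
        M=np.eye(3)-np.outer(d,d);A+=M;b+=M@o
    p=np.linalg.solve(A,b)
    return p,[round(float(np.linalg.norm((np.eye(3)-np.outer(d,d))@(p-o))),1) for o,d in rays]
def onz(r,z): o,d=r; return o+d*(z-o[2])/d[2]
def proj(im,P,fish=False):
    K=np.array(im["intrinsics"]);E=np.array(im["extrinsics"])
    c=E[:3,:3].T@(np.array(P)-E[:3,3]);v=np.array([c[0],-c[1],-c[2]])
    if fish:
        th=np.arctan2(np.hypot(*v[:2]),v[2]);u=v[:2]/max(np.hypot(*v[:2]),1e-9)*th
    else: u=v[:2]/v[2]
    return np.array([u[1]*K[1,1]+K[1,2],u[0]*K[0,0]+K[0,2]])
def save(im,n): cv2.imwrite("pics/"+n,cv2.cvtColor(im["img"],cv2.COLOR_RGB2BGR))
E
python3 - <<'E'
from h import *
s=ctrl.read_state();print({k:np.round(v,3) for k,v in s.items()})
ims={}
for c in["scene","top","wrist"]:
    im=ims[c]=ctrl.get_image(c);save(im,c+"0.png");E=np.array(im["extrinsics"]);print(c,E[:3,3].round(),(-E[:3,2]).round(2),np.array(im["intrinsics"])[0,0])
for t in["tile","turntable","case","rest","lid_pull","lid_hinge","vase","paperweight","elephant","keyring"]:
    rs=[]
    for c in ims:
        f=ctrl.place_of(c,t)
        if f:
            p=f[0]["position"];print(t,c,np.round(p,1),round(f[0]["confidence"],2))
            if f[0]["confidence"]>.4: rs.append(ray(ims[c],p,c=="wrist"))
    if len(rs)>1: a,b=tri(rs);print("   ",a.round(1),b)
E
python3 -c "
import cv2,numpy as np
cv2.imwrite('pics/a.png',cv2.resize(np.hstack([cv2.imread('pics/%s0.png'%c) for c in('scene','top')]),(800,300)))"
```

```text
pics
{'clock': np.float64(0.0), 'qpos': array([-1.399,  0.629,  0.038,  1.518, -0.027,  0.996, -0.02 ]), 'qd': array([-0.001,  0.002, -0.   ,  0.   , -0.002,  0.001,  0.001]), 'tau': array([-1.0000e-03, -5.6340e+01,  1.2250e+00, -1.9345e+01,  1.1000e-02,
        1.0000e-02,  0.0000e+00]), 'eef_pos': array([152.93 , 631.069, 204.797]), 'tool_rot': array([-3.14 ,  0.   ,  2.904]), 'force': array([-0.901,  0.296,  0.669]), 'torque': array([-0.055,  0.027, -0.024]), 'gripper_force': np.float64(0.0), 'width': np.float64(85.444)}
scene [1148.  402.  657.] [-0.69 -0.42 -0.59] 394.89091902823026
top [404.   3. 893.] [ 0.16  0.   -0.99] 420.038655388991
wrist [ 88. 647. 375.] [ 0.26 -0.06 -0.96] 325.19226210127806
tile scene [263.2 377.2] 0.66
tile top [247.4 158.8] 0.97
tile wrist [410.4 106.1] 0.56
    [463.5 234.9  37.7] [1.9, 2.2, 1.0]
turntable scene [283.5 371.6] 0.74
turntable top [231.  163.8] 0.87
turntable wrist [407.5 116.2] 0.64
    [495.5 233.9   4.2] [4.8, 4.4, 8.2]
case scene [227.9 215.5] 0.57
case top [226.6 369.1] 0.89
    [ 518.4 -202.2   -1.5] [1.1, 1.1]
rest scene [221.9 217. ] 0.55
rest top [224.3 375.4] 0.65
    [ 517.  -204.5   18.9] [6.0, 6.0]
lid_pull scene [137.4 167.9] 0.71
lid_pull top [149.5 436.7] 0.69
    [ 597.6 -236.5  288.5] [1.7, 1.7]
lid_hinge scene [203.5 182.7] 0.77
lid_hinge top [183.3 396.6] 0.85
    [ 589.4 -231.9  108.8] [2.1, 2.1]
vase scene [302.5 403.7] 0.94
vase top [206.9 119.5] 0.58
    [544.6 323.1  33.5] [1.1, 1.1]
paperweight scene [284.  370.5] 0.62
paperweight top [184.1 152.8] 0.59
    [581.3 250.5  80.1] [6.4, 6.4]
elephant top [201.7 193.8] 0.77
keyring scene [245.4 362.1] 0.49
keyring top [271.1 181.9] 0.74
    [417.1 182.7  34. ] [4.9, 4.9]
```

View pics/scene0.png

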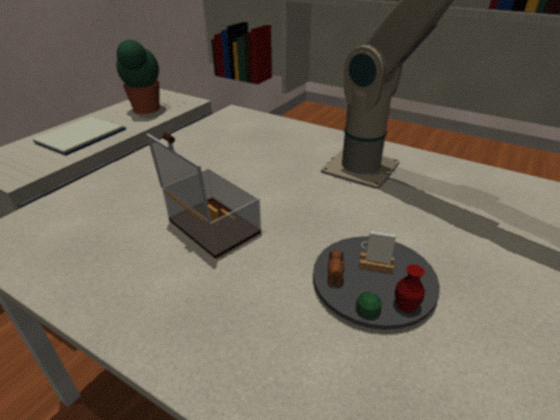

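View pics/top0.png

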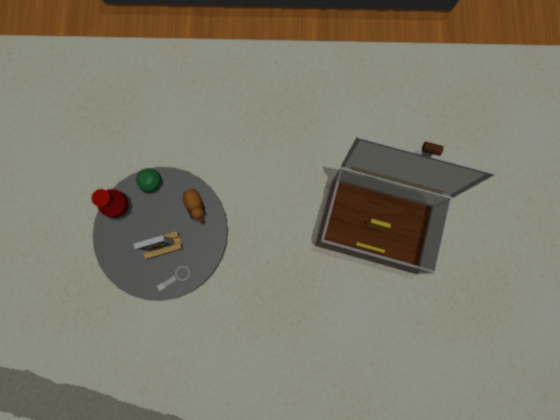

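The scene view shows the tile (380,248) in the stand on the turntable and the case (212,215) with its lid open and pull at (168,138). The top view agrees: tile about (155,242), rest (380,223), ledge (370,247), pull (432,149). I'll move over the tile and take a closer look.

```bash
python3 -m crank '[[[-0.93,-0.73,0,0],[-0.93,-0.73,0,0],[-0.93,-0.73,0,0],[-0.93,-0.73,0,0],[-0.93,-0.73,0,0],[-0.93,-0.73,0,0],[-0.93,-0.73,0,0],[-0.93,-0.73,0,0],[-0.93,-0.73,0,0],[-0.93,-0.73,0,0],[-0.93,-0.73,0,0],[-0.93,-0.73,0,0]]]' -1
python3 -m crank '[[[-0.93,-0.73,0,1],[0,0,0,1],[0,0,0,1],[0,0,0,1],[0,0,0,1],[0,0,0,1],[0,0,0,1],[0,0,0,1],[0,0,0,1],[0,0,0,1],[0,0,0,1],[0,0,0,1]]]'
cat > look.py <<'E'
import sys
from h import *
def seen(ts,n=None,cams=("scene","top","wrist")):
    ims={c:ctrl.get_image(c) for c in cams}
    if n: save(ims["wrist"],n)
    for t in ts:
        rs=[]
        for c in ims:
            f=ctrl.place_of(c,t)
            if f:
                p=f[0]["position"];r=ray(ims[c],p,c=="wrist");print(t,c,np.round(p,1),round(f[0]["confidence"],2))
                if f[0]["confidence"]>.4: rs.append(r)
        if len(rs)>1: a,b=tri(rs);print("   ",a.round(1),b)
    return ims
E
python3 - <<'E'
from look import *
s=ctrl.read_state();print(s["clock"],s["eef_pos"].round(1),s["tool_rot"].round(3),s["qpos"].round(2))
im=seen(["tile","turntable","vase"],"w1.png")["wrist"]
print(np.array(im["extrinsics"]).round(2))
E
```

```text
clock: 2.65
eef_pos: [373.5, 352.1, 205.9]
tool_rot: [3.141, 0.0, 2.904]
force: [0.2, 0.2, 0.6]
width: 85.2
gripper_force: 0.0
clock: 3.65
eef_pos: [391.0, 330.1, 205.9]
tool_rot: [3.141, -0.0, 1.94]
force: [-0.3, -0.3, -0.4]
width: 85.5
gripper_force: 0.0
3.65 [391.  330.1 205.9] [ 3.141 -0.     1.94 ] [-0.98  0.45  0.32  1.9  -0.19  0.82 -0.19]
tile scene [263.3 378.9] 0.89
tile top [246.2 163.5] 0.61
tile wrist [283.8 308.7] 0.82
    [463.6 232.8  34.3] [4.7, 5.2, 1.5]
turntable scene [284.2 372.5] 0.86
turntable top [230.  163.9] 0.66
    [500.5 238.9   2.8] [1.9, 1.9]
vase scene [303.8 407.2] 0.98
vase top [208.4 119.7] 0.91
vase wrist [238.3 403.9] 0.63
    [544.6 326.8  33.2] [2.6, 4.4, 3.7]
[[ 9.3000e-01 -3.5000e-01 -1.0000e-01  3.6658e+02]
 [ 3.6000e-01  9.0000e-01  2.5000e-01  3.9207e+02]
 [-0.0000e+00 -2.6000e-01  9.6000e-01  3.7552e+02]
 [ 0.0000e+00  0.0000e+00  0.0000e+00  1.0000e+00]]
```

View pics/w1.png

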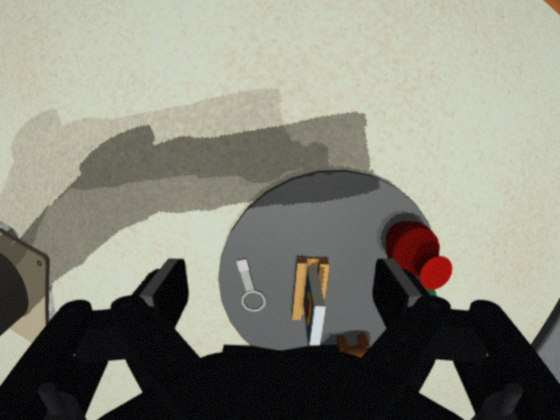

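The wrist view shows the stand at cols 293–328, rows 257–320, with the tile's top edge at about (320,325). The keyring is to its left and the vase is well to its right. Next I'll work out the tile's yaw.

```bash
python3 - <<'E'
from look import *
im=ctrl.get_image("wrist")
for p in[(257,297),(257,328),(318,293)]: print(onz(ray(im,p,True),48).round(1))
for c in["wrist","top"]:
    i2=ctrl.get_image(c)
    h=cv2.cvtColor(i2["img"],cv2.COLOR_RGB2HSV).astype(int)
    f=ctrl.trace(c,"tile")
    if f:
        m=f[0]["mask"];rr,cc=np.nonzero(m);print(c,f[0]["confidence"],m.sum(),rr.min(),rr.max(),cc.min(),cc.max())
        # bright top face
        v=h[...,2];t=np.percentile(v[m],70);mm=m&(v>=t)&(h[...,1]<60)
        rr,cc=np.nonzero(mm)
        P=np.array([onz(ray(i2,q,c=="wrist"),124)[:2] for q in zip(rr,cc)])
        (ce,sz,an)=cv2.minAreaRect(P.astype(np.float32));print(" top face",len(P),np.round(ce,1),np.round(sz,1),round(an,1))
    tt=(h[...,0]>8)&(h[...,0]<25)&(h[...,1]>90)&(h[...,2]>110)
    rr,cc=np.nonzero(tt);P=np.array([onz(ray(i2,q,c=="wrist"),48)[:2] for q in zip(rr,cc)])
    P=P[np.hypot(P[:,0]-466,P[:,1]-232)<60]
    if len(P)>9:(ce,sz,an)=cv2.minAreaRect(P.astype(np.float32));print(" stand",len(P),np.round(ce,1),np.round(sz,1),round(an,1))
E
```

```text
[435.5 266.1  48. ]
[467.6 278.3  48. ]
[462.1 190.   48. ]
wrist 0.77 1276 265 344 303 324
 top face 381 [464.3 236.3] [ 9.4 44.8] 18.0
 stand 896 [465.5 232.5] [36.5 82. ] 17.8
top 0.74 388 236 251 134 173
 top face 117 [466.3 232. ] [ 7.4 52.2] 17.3
 stand 289 [467.2 228.9] [35.5 78.1] 17.8
```

```bash
python3 -m crank '[[[0,0,0,0.74],[-0.93,0.33,0,0],[-0.93,0.33,0,0],[-0.93,0.33,0,0],[-0.93,0.33,0,0],[-0.93,0.33,0,0],[0,0,0,0],[0,0,0.7,0],[0,0,0.7,0],[0,0,0,0]]]'
python3 - <<'E'
from look import *
s=ctrl.read_state();print(s["eef_pos"].round(1),s["tool_rot"].round(3))
im=ctrl.get_image("wrist");save(im,"w2.png")
E
```

```text
clock: 5.33
eef_pos: [463.9, 231.4, 168.2]
tool_rot: [-3.136, 0.001, 1.885]
force: [-0.7, 0.4, -0.0]
width: 85.3
gripper_force: 0.0
[463.9 231.4 168.2] [-3.136e+00  1.000e-03  1.885e+00]
```

View pics/w2.png

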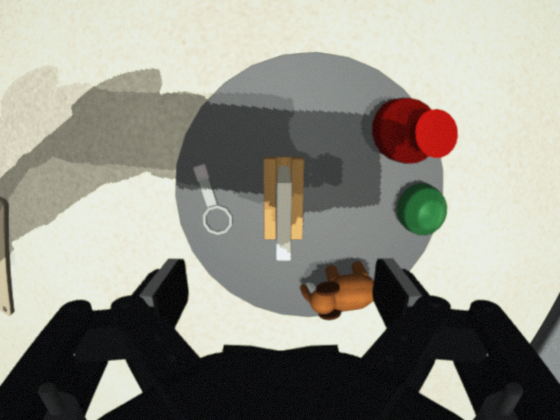

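```bash
python3 - <<'E'
from look import *
im=ctrl.get_image("wrist")
for p in[(222,284),(183,284),(244,284)]: print(onz(ray(im,p,True),124).round(1))
E_=0
print(proj(im,[466,231.5,124],True),proj(im,[463.9,231.4,168],True))
m=ctrl.trace("wrist","tile")[0]["mask"];rr,cc=np.nonzero(m);print(rr.min(),rr.max(),cc.min(),cc.max())
E
```

```text
[467.1 232.  124. ]
[458.5 258.  124. ]
[472.2 216.4 124. ]
[222.13334566 282.3177194 ] [244.44711016 278.88287825]
165 259 275 290
```

The wrist view shows the tile centred between the fingers (col 284, top face mid-row 222). The projection gives (466.5,231.8), so I'll descend and grip.

```bash
python3 -m crank '[[[0,0.1,0.5,0],[0,0,0.5,0],[0,0,0.5,0],[0,0,0.5,0],[0,0,0.5,0],[0,0,0.5,0],[0,0,0,0],[0,0,0,0]]]'
python3 -m crank '[[[0,0,0,0],[0,0,0,0],[0,0,0,0],[0,0,0,0],[0,0,0,0],[0,0,0,0],[0,0,0,0],[0,0,0,0],[0,0,0,0],[0,0,0,0]]]' 1
python3 - <<'E'
from look import *
seen(["case","rest","lid_hinge","lid_pull"],cams=("scene","top"))
top=ctrl.get_image("top")
h=cv2.cvtColor(top["img"],cv2.COLOR_RGB2HSV).astype(int)
tt=((h[...,0]>20)&(h[...,0]<32)&(h[...,1]>120)&(h[...,2]>110)).astype(np.uint8)
n,l,st,ce=cv2.connectedComponentsWithStats(tt)
for i in range(1,n):
    if st[i,4]>25:
        rr,cc=np.nonzero(l==i)
        for z in(20,62):
            P=np.array([onz(ray(top,q),z)[:2] for q in zip(rr,cc)]);c,s,a=cv2.minAreaRect(P.astype(np.float32));print(st[i],z,np.round(c,1),np.round(s,1),round(a,1))
E
```

```text
clock: 6.15
eef_pos: [468.7, 233.2, 96.3]
tool_rot: [3.141, -0.0, 1.885]
force: [-0.3, 0.6, 0.4]
width: 85.5
gripper_force: 0.0
clock: 6.98
eef_pos: [468.8, 233.0, 96.0]
tool_rot: [3.141, -0.0, 1.885]
force: [0.1, -0.5, 5.6]
width: 6.9
gripper_force: 59.0
case scene [224.2 212.1] 0.94
case top [225.9 373.2] 0.9
    [ 519.6 -209.9    8.5] [2.6, 2.6]
rest scene [222.6 214.9] 0.65
rest top [226.6 371.8] 0.68
    [ 516.4 -204.1   14.5] [1.0, 1.0]
lid_hinge scene [202.9 180.3] 0.59
lid_hinge top [182.5 396. ] 0.9
    [ 592.3 -232.7  111.1] [5.0, 5.0]
lid_pull scene [138.9 168. ] 0.88
lid_pull top [147.2 435.1] 0.86
    [ 601.1 -234.1  287.2] [2.5, 2.5]
[371 219  20   9  84] 20 [ 523.5 -220.4] [41.2  8.8] 75.6
[371 219  20   9  84] 62 [ 517.7 -209.6] [39.3  8.4] 75.6
[357 242  28  11  93] 20 [ 472.3 -198.1] [58.3  6.8] 75.4
[357 242  28  11  93] 62 [ 469.  -188.4] [55.5  6.5] 75.4
```

The tile is gripped (59 N). From the brass parts the case is at (519.6,-210.2) with yaw -0.253. Next: lift, turn and carry the tile over the case.

```bash
python3 -m crank '[[[0,0,-0.3,0],[0,0,-0.5,0],[0,0,-0.8,0],[0,0,-0.8,0],[0,0,-0.9,0],[0,0,-0.9,0],[0,0,-0.9,0],[0,0,-0.7,0],[0,0,0,0.55],[0,0,0,0.55],[0,0,0,0.55],[0,0,0,0.55]]]'
python3 -m crank '[[[0,0,0,0.7],[0,0,0,0.7],[0,0,0,0.7],[0,0,0,0.7],[0,0,0,0.7],[0,0,0,0.7],[0,0,0,0.7],[-0.5,0.17,0,0],[-0.93,0.31,0,0],[-0.93,0.31,0,0],[-0.93,0.31,0,0],[-0.93,0.31,0,0]]]'
python3 -m crank '[[[-0.93,0.31,0,0],[-0.93,0.31,0,0],[-0.93,0.31,0,0],[-0.93,0.31,0,0],[-0.93,0.31,0,0],[-0.93,0.31,0,0],[-0.93,0.31,0,0],[-0.93,0.31,0,0],[-0.93,0.31,0,0],[-0.93,0.31,0,0],[-0.6,0.2,0,0],[0,0,0,0]]]'
python3 -m crank '[[[0,0,0,0],[0,0,0,0]]]'
python3 - <<'E'
from look import *
s=ctrl.read_state();print(s["clock"],s["eef_pos"].round(1),s["tool_rot"].round(3))
ims=seen(["tile","rest"],"w3.png")
R_=np.array([[.968,.25],[-.25,.968]])
d=np.array([498.3,-204.6])-s["eef_pos"][:2];y=s["tool_rot"][2]
print("need tool x,y",d@[np.cos(y),np.sin(y)],d@[np.sin(y),-np.cos(y)])
for c in["wrist","top"]:
    m=ctrl.trace(c,"tile")
    if m: rr,cc=np.nonzero(m[0]["mask"]);print(c,m[0]["confidence"],rr.min(),rr.max(),cc.min(),cc.max())
E
```

```text
clock: 8.53
eef_pos: [467.8, 232.6, 240.7]
tool_rot: [-3.141, 0.0, 1.706]
force: [-0.3, -0.5, -1.6]
width: 6.3
gripper_force: 58.7
clock: 9.53
eef_pos: [475.3, 119.6, 240.7]
tool_rot: [-3.141, 0.001, 1.318]
force: [1.2, 0.2, 0.2]
width: 6.5
gripper_force: 58.7
clock: 10.53
eef_pos: [492.2, -144.0, 241.1]
tool_rot: [3.141, 0.003, 1.311]
force: [0.6, 0.0, -0.5]
width: 6.9
gripper_force: 58.7
clock: 10.7
eef_pos: [492.9, -137.7, 240.5]
tool_rot: [-3.14, -0.001, 1.318]
force: [1.0, 0.1, -0.7]
width: 6.5
gripper_force: 58.7
10.7 [ 492.9 -137.7  240.5] [-3.140e+00 -1.000e-03  1.318e+00]
tile scene [172.7 238.7] 0.92
tile top [229.2 357.5] 0.89
tile wrist [215.6 275. ] 0.81
    [ 488.6 -137.3  176.5] [4.0, 3.6, 0.6]
rest scene [221.  214.5] 0.51
rest wrist [228.  311.4] 0.62
    [ 515.4 -207.9   18.3] [0.7, 0.7]
need tool x,y -63.40278564056474 21.939549088537387
wrist 0.67 179 316 268 292
top 0.7 214 232 340 361
```

View pics/w3.png

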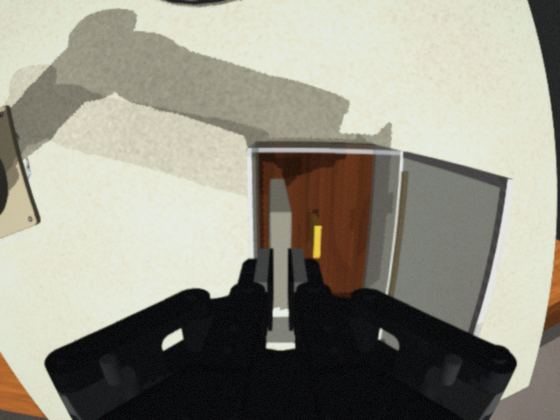

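The wrist view shows the tile gripped upright (col 280, rows 180–345). It's square with the case, and the rest is at (240,317). I'll centre it and lower it part of the way.

```bash
python3 -m crank '[[[-0.6,0.22,0,0],[-0.7,0.22,0,0],[-0.7,0.22,0,0],[-0.54,0.22,0,0],[0,0,0.5,0],[0,0,0.8,0],[0,0,0.8,0],[0,0,0.8,0],[0,0,0.8,0],[0,0,0.8,0],[0,0,0.5,0],[0,0,0,0]]]'
python3 -m crank '[[[0,0,0,0],[0,0,0,0],[0,0,0,0]]]'
python3 - <<'E'
from look import *
s=ctrl.read_state();print(s["clock"],s["eef_pos"].round(1),s["tool_rot"].round(3))
ims=seen(["tile","rest"],"w4.png")
d=np.array([498.3,-204.6])-s["eef_pos"][:2];y=s["tool_rot"][2]
print("need tool x,y",d@[np.cos(y),np.sin(y)],d@[np.sin(y),-np.cos(y)])
E
```

```text
clock: 12.25
eef_pos: [497.2, -204.5, 113.2]
tool_rot: [-3.136, -0.001, 1.317]
force: [-0.3, -0.2, -0.7]
width: 6.4
gripper_force: 58.7
clock: 12.5
eef_pos: [499.8, -205.8, 116.8]
tool_rot: [3.139, 0.0, 1.317]
force: [-0.7, -0.1, -0.6]
width: 6.7
gripper_force: 58.8
12.5 [ 499.8 -205.8  116.8] [3.139 0.    1.317]
tile scene [207.1 219.5] 0.66
tile top [233.2 375.7] 0.82
tile wrist [218.6 276.7] 0.89
    [ 496.5 -203.5   55.1] [2.3, 2.4, 4.2]
rest scene [222.5 214.1] 0.53
rest top [227.  373.2] 0.54
rest wrist [203.  299.4] 0.87
    [ 515.5 -209.    12.6] [0.1, 2.4, 2.3]
need tool x,y 0.8254090796000665 -1.7492470819494383
```

View pics/w4.png

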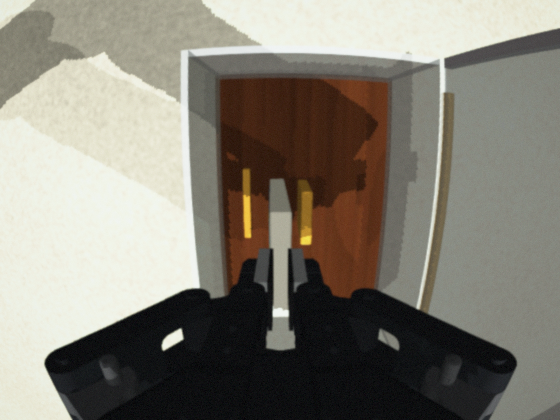

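The wrist view shows the tile's foot (row 180, cols 270–288) midway between the ledge (col 247) and the rest (col 304). I'll lower it slowly.

```bash
python3 -m crank '[[[0,-0.1,0.25,0],[0,0,0.3,0],[0,0,0.3,0],[0,0,0.25,0],[0,0,0.2,0],[0,0,0.1,0],[0,0,0,0],[0,0,0,0],[0,0,0,0]]]'
python3 -m crank '[[[0,0,0.04,0],[0,0,0.04,0],[0,0,0.04,0],[0,0,0,0],[0,0,0,0]]]'
```

```text
clock: 13.7
eef_pos: [496.7, -204.9, 80.9]
tool_rot: [3.141, 0.0, 1.316]
force: [-0.0, 0.5, -0.6]
width: 6.6
gripper_force: 58.7
clock: 14.12
eef_pos: [496.5, -204.7, 77.7]
tool_rot: [-3.141, -0.0, 1.317]
force: [0.3, 0.6, -1.0]
width: 6.5
gripper_force: 58.7
```

```bash
python3 -m crank '[[[0,0,0.04,0],[0,0,0.04,0],[0,0,0,0],[0,0,0,0]]]'
python3 -m crank '[[[0,0,0.04,0],[0,0,0,0],[0,0,0,0]]]'
```

```text
clock: 14.45
eef_pos: [496.5, -204.7, 75.6]
tool_rot: [-3.141, -0.0, 1.317]
force: [-0.3, 0.4, -0.9]
width: 6.4
gripper_force: 58.7
clock: 14.7
eef_pos: [496.5, -204.7, 74.6]
tool_rot: [-3.141, -0.0, 1.317]
force: [0.2, 0.4, -1.7]
width: 6.5
gripper_force: 58.7
```

```bash
python3 -m crank '[[[0,0,0.03,0],[0,0,0,0],[0,0,0,0]]]'
python3 -m crank '[[[0,0,0.03,0],[0,0,0,0],[0,0,0,0]]]'
python3 -m crank '[[[0,0,0.03,0],[0,0,0,0],[0,0,0,0]]]'
```

```text
clock: 14.95
eef_pos: [496.7, -204.8, 74.1]
tool_rot: [3.141, -0.0, 1.317]
force: [-0.6, 0.2, 1.6]
width: 6.3
gripper_force: 59.1
clock: 15.2
eef_pos: [497.3, -205.1, 74.0]
tool_rot: [3.14, -0.0, 1.317]
force: [-0.6, -0.6, 7.1]
width: 6.7
gripper_force: 60.0
clock: 15.45
eef_pos: [498.0, -205.3, 74.0]
tool_rot: [3.138, -0.0, 1.317]
force: [-0.0, 0.9, 11.8]
width: 7.0
gripper_force: 60.8
```

```bash
python3 -m crank '[[[0,0,-0.03,0],[0,0,0,0],[0,0,0,0],[0,0,0,0],[0,0,0,0],[0,0,0,0]]]' 0.05
python3 - <<'E'
from look import *
seen(["tile","rest"],"w5.png")
E
```

```text
clock: 15.95
eef_pos: [496.3, -204.7, 73.0]
tool_rot: [-3.141, 0.0, 1.317]
force: [0.3, -0.6, -0.1]
width: 40.5
gripper_force: 0.0
tile scene [218.2 223.8] 0.6
tile top [236.3 368.8] 0.68
tile wrist [220.  275.7] 0.75
    [ 492.9 -198.5   18.7] [4.5, 3.5, 6.9]
rest scene [220.4 214.3] 0.46
rest top [225.2 373.3] 0.68
rest wrist [215.8 309. ] 0.71
    [ 517.3 -205.9   22.4] [0.3, 1.4, 1.7]
```

View pics/w5.png

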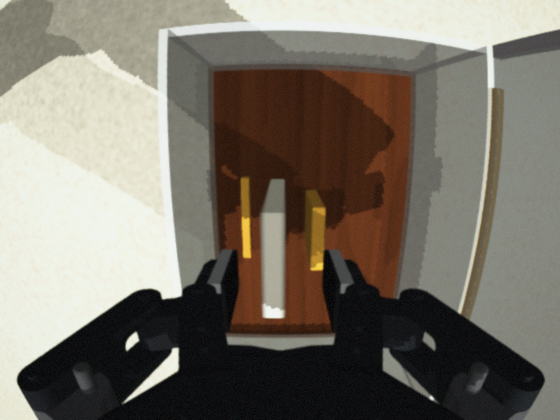

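The wrist view shows the tile standing free between the open fingers: top edge at (312,273), ledge col 245, rest col 316. Now I'll tip it slowly back with the front finger.

```bash
python3 -m crank '[[[0,0.15,0,0],[0,0.15,0,0],[0,0.15,0,0],[0,0.1,0,0],[0,0.08,0,0],[0,0.08,0,0],[0,0.08,0,0],[0,0.06,0,0],[0,0.06,0,0],[0,0.06,0,0],[0,0.06,0,0],[0,0.06,0,0]]]'
python3 -m crank '[[[0,0.06,0,0],[0,0.06,0,0],[0,0.06,0,0],[0,0,0,0],[0,0,0,0]]]'
python3 - <<'E'
from look import *
s=ctrl.read_state();print(s["eef_pos"].round(1))
seen(["tile","rest"],"w6.png")
E
```

```text
clock: 17.4
eef_pos: [523.0, -211.6, 73.2]
tool_rot: [-3.142, -0.0, 1.317]
force: [-0.2, 0.9, 0.7]
width: 40.6
gripper_force: 0.0
clock: 17.82
eef_pos: [527.3, -212.8, 73.2]
tool_rot: [-3.142, 0.0, 1.317]
force: [-0.6, 0.8, 0.2]
width: 40.3
gripper_force: 0.0
[ 527.3 -212.8   73.2]
tile scene [219.4 223.2] 0.66
tile wrist [216.6 233.9] 0.87
    [ 490.3 -203.1    9.3] [3.8, 3.8]
rest scene [222.4 216.2] 0.41
rest wrist [216.4 268.9] 0.68
    [ 516.2 -207.1   14.5] [4.7, 4.7]
```

View pics/w6.png

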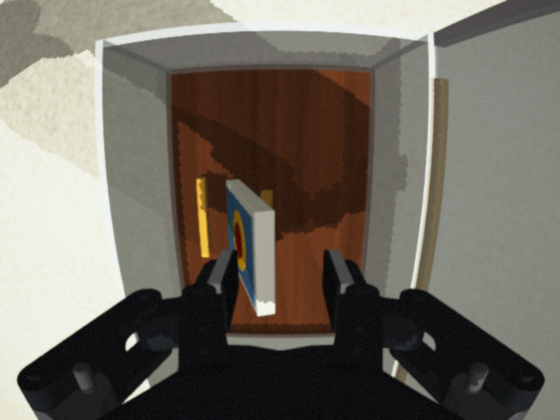

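The wrist view shows the tile, picture side to the front, leaning back onto the rest. Its foot is near col 230 behind the ledge (col 203), and its top edge is at col 262. I'll back the finger off and rise.

```bash
python3 -m crank '[[[0,-0.1,0,0],[0,-0.1,0,0],[0,-0.1,-0.1,0],[0,0,-0.4,0],[0,0,-0.6,0],[0,0,-0.6,0],[0,0,-0.6,0],[0,0,-0.6,0],[0,-0.4,-0.8,0],[0,-0.5,-0.8,0],[0,-0.5,-0.8,0],[0,0,-0.8,0]]]'
python3 -m crank '[[[0,0,-0.9,0],[0,0,-0.9,0],[0,0,-0.9,0],[0,0,-0.9,0],[0,0,-0.6,0],[0,0,0,-0.6],[0,0,0,0]]]' -0.6
python3 - <<'E'
from look import *
s=ctrl.read_state();print(s["clock"],s["qpos"].round(2),s["eef_pos"].round(1),s["tool_rot"].round(3))
ims=seen(["tile","rest","lid_pull","lid_hinge"],"w7.png")
c=np.array([519.6,-210.2,0]);X=np.array([.968,-.25,0]);Y=np.array([.25,.968,0])
# tile top/foot in top view mask rows
m=ctrl.trace("wrist","tile")
print(m[0]["confidence"] if m else None)
E
```

```text
clock: 19.27
eef_pos: [483.3, -201.6, 227.3]
tool_rot: [-3.14, -0.001, 1.315]
force: [1.0, 0.2, -1.1]
width: 40.6
gripper_force: 0.0
clock: 19.85
eef_pos: [486.3, -202.4, 332.6]
tool_rot: [3.139, -0.0, 1.365]
force: [-0.0, 0.4, -0.7]
width: 68.3
gripper_force: 0.0
19.85 [-0.07  0.36  0.58  1.69 -0.22  1.15  0.37] [ 486.3 -202.4  332.6] [ 3.139 -0.     1.365]
tile scene [220.7 221. ] 0.45
tile top [237.2 372.4] 0.78
tile wrist [169.2 283.6] 0.66
    [ 492.1 -205.7    5.6] [0.7, 2.3, 2.1]
rest scene [221.3 214. ] 0.48
lid_pull scene [139.3 169.9] 0.57
lid_pull top [147.4 433.3] 0.94
lid_pull wrist [229.5 439.7] 0.82
    [ 600.5 -231.2  287.7] [4.3, 2.5, 1.9]
lid_hinge scene [205.9 182. ] 0.93
lid_hinge top [182.1 398.8] 0.85
lid_hinge wrist [184.3 369.7] 0.55
    [ 593.6 -234.1  104.2] [0.1, 2.5, 2.5]
0.89
```

View pics/w7.png

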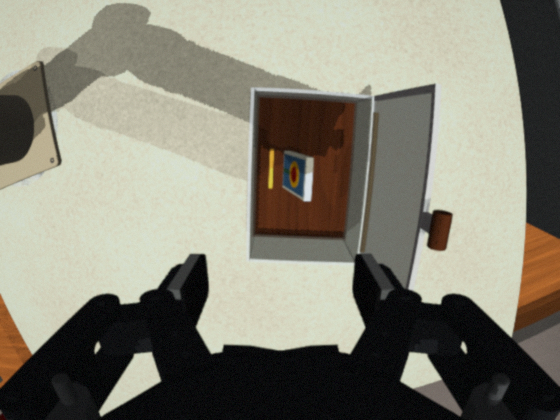

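The wrist view shows the tile leaning squarely with its picture to the front (175,297), the ledge at col 271, and the pull at (230,440). I'll turn and head for the pull.

```bash
python3 -m crank '[[[0,0,0,-1],[0,0,0,-1],[0,0,0,-1],[0,0,0,-1],[0,0,0,-1],[0,0,0,-1],[0,0,0,-1],[0,0,0,-1],[0,0,0,-1],[0,0,0,-1],[0,0,0,-1],[0,0,0,-1]]]'
python3 -m crank '[[[0,0,0,-1],[0,0,0,-1],[0,0,0,-1],[0,0,0,-1],[0,0,0,-1],[0,0,0,-1],[0,0,0,-1],[-0.8,0,0,0],[-0.8,0,0,0],[-0.8,0,0,0],[-0.6,0,0,0],[0,0,0,0]]]'
python3 - <<'E'
from look import *
ims=seen(["lid_pull","lid_hinge"],"w8.png")
s=ctrl.read_state();print(s["clock"],s["qpos"].round(2),s["eef_pos"].round(1),s["tool_rot"].round(3))
for c in["wrist","top"]:
    print(c,[(round(f["confidence"],2),np.round(f["position"],1)) for f in ctrl.find_in(c,"lid_pull")[:2]])
d=np.array([601,-231.5])-s["eef_pos"][:2];y=s["tool_rot"][2]
print("need tool x,y",d@[np.cos(y),np.sin(y)],d@[np.sin(y),-np.cos(y)])
E
```

```text
clock: 21.65
eef_pos: [486.1, -202.1, 330.7]
tool_rot: [-3.142, 0.0, 2.328]
force: [0.9, 0.5, 0.5]
width: 68.5
gripper_force: 0.0
clock: 22.65
eef_pos: [561.1, -221.4, 329.9]
tool_rot: [-3.141, 0.001, 2.885]
force: [-0.9, 0.6, -0.2]
width: 68.4
gripper_force: 0.0
lid_pull scene [139.6 167.5] 0.56
lid_pull top [148.4 433.2] 0.63
lid_pull wrist [280.7 279.9] 0.96
    [ 601.5 -233.2  285.3] [0.8, 0.8, 0.6]
lid_hinge scene [204.1 184.6] 0.83
lid_hinge top [182.5 399.1] 0.59
lid_hinge wrist [207.5 281.1] 0.96
    [ 590.4 -230.7  110.1] [2.7, 3.8, 2.7]
23.1 [ 0.19  0.45  0.22  1.49 -0.1   1.21  1.74] [ 558.3 -221.   331.1] [3.141 0.    2.885]
wrist [(0.82, array([238.6, 282.5]))]
top [(0.8, array([168.5, 410.8]))]
need tool x,y -43.97791752964135 0.7131468279599389
```

View pics/w8.png

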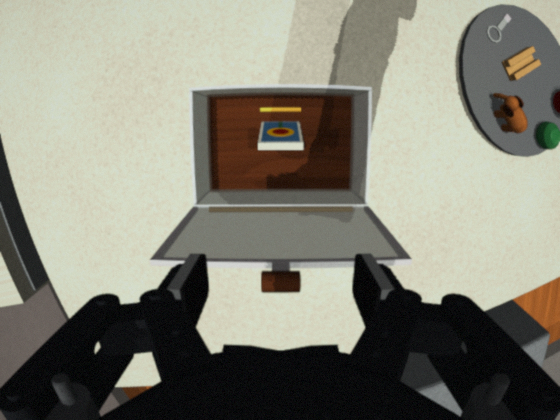

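The wrist view shows the pull at (281,280), midway between the fingers. I'll advance, descend and pinch it.

```bash
python3 -m crank '[[[-0.6,0,0,0],[-0.6,0,0,0],[-0.56,0,0,0],[0,0,0.4,0],[0,0,0.5,0],[0,0,0.5,0],[0,0,0.5,0],[0,0,0.4,0],[0,0,0.1,0],[0,0,0,0],[0,0,0,0]]]'
python3 -m crank '[[[0,0,0,0],[0,0,0,0],[0,0,0,0],[0,0,0,0],[0,0,0,0],[0,0,0,0],[0,0,0,0],[0,0,0,0]]]' 1
python3 - <<'E'
from look import *
s=ctrl.read_state();p=s["eef_pos"];print(s["clock"],p.round(1))
c=np.array([519.6,-210.2]);X=np.array([.968,-.25])
xc=(p[:2]-c)@X;print("case x",xc)
q=np.arccos((75-xc)/176);print("q",q)
qs=np.linspace(q,0,25);x=75-176*np.cos(qs);z=176*np.sin(qs)
for a,dx,dz in zip(qs[1:],-np.diff(x)/25,-np.diff(z)/25):print(round(a,2),round(dx,2),round(dz,2))
E
```

```text
clock: 24.12
eef_pos: [601.2, -232.4, 271.0]
tool_rot: [-3.141, 0.0, 2.885]
force: [0.3, -0.6, 0.7]
width: 68.3
gripper_force: 0.0
clock: 24.78
eef_pos: [601.3, -232.3, 270.8]
tool_rot: [-3.142, 0.0, 2.885]
force: [0.3, -0.2, 2.0]
width: 0.3
gripper_force: 0.5
24.7833 [ 601.3 -232.3  270.8]
case x 84.65623066791946
q 1.625688836523961
1.56 0.48 -0.01
1.49 0.48 0.02
1.42 0.47 0.05
1.35 0.47 0.09
1.29 0.46 0.12
1.22 0.45 0.15
1.15 0.44 0.18
1.08 0.43 0.21
1.02 0.41 0.24
0.95 0.4 0.26
0.88 0.38 0.29
0.81 0.36 0.32
0.75 0.33 0.34
0.68 0.31 0.36
0.61 0.29 0.38
0.54 0.26 0.4
0.47 0.23 0.42
0.41 0.2 0.43
0.34 0.17 0.44
0.27 0.14 0.45
0.2 0.11 0.46
0.14 0.08 0.47
0.07 0.05 0.47
0.0 0.02 0.48
```

The pinch missed (opening 0.3 mm). I'll measure where the pull is now.

```bash
python3 - <<'E'
from look import *
seen(["lid_pull","lid_hinge","tile"])
ims={c:ctrl.get_image(c) for c in("scene","top","wrist")}
for c in ims:
    f=ctrl.trace(c,"lid_pull")
    if f: rr,cc=np.nonzero(f[0]["mask"]);print(c,round(f[0]["confidence"],2),rr.min(),rr.max(),cc.min(),cc.max())
    # dark-brown pull pixels nearby
    im=ims[c]["img"].astype(int);P=proj(ims[c],[601,-232,288],c=="wrist");print("  expected px",P.round(),"tcp",proj(ims[c],[601.3,-232.3,270.8],c=="wrist").round())
    h=cv2.cvtColor(ims[c]["img"],cv2.COLOR_RGB2HSV).astype(int)
    m=((h[...,0]<14)&(h[...,1]>110)&(h[...,2]>25)&(h[...,2]<140)).astype(np.uint8)
    n,l,st,ce=cv2.connectedComponentsWithStats(m)
    for i in range(1,n):
        if st[i,4]>8 and np.hypot(ce[i][1]-P[0],ce[i][0]-P[1])<60: print("   brown",st[i],ce[i].round(1))
E
```

```text
lid_pull scene [138.8 169.3] 0.91
lid_pull top [147.7 436.1] 0.58
lid_pull wrist [260.2 278.6] 0.68
    [ 600.3 -233.4  288.3] [4.6, 3.7, 1.6]
lid_hinge scene [207. 186.] 0.89
lid_hinge top [182.7 395.4] 0.94
lid_hinge wrist [180. 280.] 0.86
    [ 591.1 -228.9  101.5] [3.9, 1.0, 3.3]
tile scene [219.6 223.7] 0.75
tile top [237.3 371.6] 0.68
    [ 491.5 -199.8   11.7] [3.7, 3.7]
scene 0.93 134 222 146 210
  expected px [138. 168.] tcp [146. 169.]
   brown [124  84  28  30 454] [137.5  99.6]
top 0.62 167 301 92 227
  expected px [148. 432.] tcp [151. 428.]
   brown [423 143   8  10  41] [426.  147.8]
wrist 0.9 177 259 108 453
  expected px [257. 281.] tcp [246. 281.]
   brown [253 244  55  16 428] [279.6 249.8]
```

```bash
python3 - <<'E'
from look import *
im=ctrl.get_image("wrist");save(im,"w9.png")
h=cv2.cvtColor(im["img"],cv2.COLOR_RGB2HSV).astype(int)
for r in range(215,325,4):
    print(r,''.join('B' if (h[r,c,0]<14 or h[r,c,0]>170) and h[r,c,1]>100 and h[r,c,2]>25 else ('#' if h[r,c,2]<45 else ('+' if h[r,c,2]<110 else '.')) for c in range(180,380,2)))
s=ctrl.read_state();p=s["eef_pos"];y=s["tool_rot"][2]
for k in(-14,0,14):
  for z in(271,285,300): print(k,z,proj(im,[p[0]-k*np.cos(y),p[1]-k*np.sin(y),z],True).round())
w8=cv2.cvtColor(cv2.imread("pics/w8.png"),cv2.COLOR_BGR2HSV).astype(int)
m=((w8[...,0]<14)&(w8[...,1]>110)&(w8[...,2]>15)&(w8[...,2]<140)).astype(np.uint8)
n,l,st,ce=cv2.connectedComponentsWithStats(m)
for i in range(1,n):
    if st[i,4]>200 and abs(ce[i][1]-281)<30:
        print(st[i],ce[i])
        im8=dict(im);E=np.array(im["extrinsics"]).copy();E[:3,3]+=np.array([558.3,-221,331.1])-p;im8["extrinsics"]=E
        o,d=ray(im8,ce[i][::-1],True)
        for z in(280,285,288,292,296):print(z,onz((o,d),z).round(1))
E
```

```text
215 ....................................................................................................
219 ....................................................................................................
223 ....................................................................................................
227 ....................................................................................................
231 ++++++++++++++++++++++++++++++++++++++++++++++++++++++++++++++++++++++++++++++++++++++++++++++++++++
235 ............................................++++++++++++++..........................................
239 ............................................+++++++++++++...........................................
243 ......................................+++++++#####+#+###++++++++....................................
247 .....................................BBBBBBBBBBBBBBBBBBBBBBBBBBB+...................................
251 .....................................BBBBBB++++++###++++++BBBBBB+...................................
255 .....................................BBBB+B+++
[... 1495 characters left out ...]
#############################
315 ####################################################################################################
319 ####################################################################################################
323 ####################################################################################################
-14 271 [222. 281.]
-14 285 [230. 281.]
-14 300 [241. 281.]
0 271 [246. 281.]
0 285 [256. 281.]
0 300 [268. 281.]
14 271 [268. 281.]
14 285 [280. 281.]
14 300 [293. 281.]
[262 272  38  20 671] [279.85245902 281.46795827]
280 [ 606.1 -234.   280. ]
285 [ 603.6 -233.3  285. ]
288 [ 602.  -232.9  288. ]
292 [ 600.  -232.4  292. ]
296 [ 598.  -231.9  296. ]
```

```bash
python3 - <<'E'
from look import *
im=ctrl.get_image("wrist")
s=ctrl.read_state();p=s["eef_pos"];T=R.from_euler("xyz",s["tool_rot"]).as_matrix()
for k in(0,11):
  for w in(34.2,42.7,14,6):
    print(k,w,[ (h,proj(im,p+T@[k,w,-h],True).round().astype(int).tolist()) for h in(0,10,20,30,40)])
E=np.array(im["extrinsics"]);print("cam in tool",(T.T@(E[:3,3]-p)).round(1),(T.T@E[:3,:3]).round(2).tolist())
print(s["force"].round(1),s["width"],s["qpos"].round(3))
E
```

```text
0 34.2 [(0, [245, 341]), (10, [252, 344]), (20, [260, 348]), (30, [268, 352]), (40, [277, 356])]
0 42.7 [(0, [245, 355]), (10, [252, 359]), (20, [259, 364]), (30, [267, 368]), (40, [277, 374])]
0 14 [(0, [246, 305]), (10, [252, 307]), (20, [260, 308]), (30, [269, 310]), (40, [278, 312])]
0 6 [(0, [246, 291]), (10, [253, 292]), (20, [260, 292]), (30, [269, 293]), (40, [278, 294])]
11 34.2 [(0, [227, 342]), (10, [233, 345]), (20, [239, 349]), (30, [247, 353]), (40, [255, 358])]
11 42.7 [(0, [227, 357]), (10, [233, 361]), (20, [239, 366]), (30, [246, 371]), (40, [255, 376])]
11 14 [(0, [227, 306]), (10, [233, 307]), (20, [240, 309]), (30, [247, 311]), (40, [256, 313])]
11 6 [(0, [227, 291]), (10, [233, 292]), (20, [240, 293]), (30, [247, 294]), (40, [256, 294])]
cam in tool [ 6.670e+01 -1.000e-01 -1.698e+02] [[0.0, 0.96, 0.26], [1.0, -0.0, 0.0], [0.0, 0.26, -0.96]]
[ 0.3 -0.3  2.2] -0.16982933664873887 [ 0.201  0.57   0.213  1.453 -0.126  1.132  1.748]
```

The geometry shows the shut fingers sitting above the pull: they block the camera's view of it, and the real tips ride about 25 mm behind the reported TCP. I'll open, go lower while watching the force, and pinch again.

```bash
python3 -m crank '[[[0,0,-0.1,0],[0,0,0,0],[0,0,0,0],[0,0,0,0],[0,0,0,0],[0,0,0.2,0],[0,0,0.2,0],[0,0,0.2,0],[0,0,0.1,0],[0,0,0,0],[0,0,0,0]]]' -0.3
python3 -m crank '[[[0,0,0.1,0],[0,0,0.1,0],[0,0,0,0],[0,0,0,0]]]'
python3 -m crank '[[[0,0,0,0],[0,0,0,0],[0,0,0,0],[0,0,0,0],[0,0,0,0],[0,0,0,0],[0,0,0,0],[0,0,0,0]]]' 1
```

```text
clock: 26.7
eef_pos: [601.1, -232.3, 255.3]
tool_rot: [3.142, -0.001, 2.885]
force: [0.9, 0.3, 0.4]
width: 55.3
gripper_force: 0.0
clock: 27.03
eef_pos: [601.1, -232.2, 250.5]
tool_rot: [3.142, -0.0, 2.885]
force: [0.4, 0.5, 0.1]
width: 55.3
gripper_force: 0.0
clock: 27.7
eef_pos: [601.5, -232.3, 251.1]
tool_rot: [3.141, 0.001, 2.885]
force: [0.7, 0.7, 3.9]
width: 26.2
gripper_force: 60.1
```

Pinched (26.2 mm, 60 N). Now I'll swing the lid along its arc.

```bash
python3 -m crank '[[[0.24,0,0,0],[0.24,0,0,0],[0.48,0,0.02,0],[0.47,0,0.05,0],[0.47,0,0.09,0],[0.46,0,0.12,0],[0.45,0,0.15,0],[0.44,0,0.18,0],[0,0,0,0],[0,0,0,0],[0,0,0,0]]]'
cat > arc.py <<'E'
from look import *
s=ctrl.read_state();p=s["eef_pos"];c=np.array([519.6,-210.2]);X=np.array([.968,-.25])
xc=(p[:2]-c)@X;z=p[2]+288.2-251.1+0;print(s["clock"],p.round(1),s["width"],s["gripper_force"],s["force"].round(1))
print("case x",xc,"q from x",np.arccos(np.clip((75-xc)/176,-1,1)),"q from z",np.arcsin((z-112.5)/176),"rad",np.hypot(75-xc,z-112.5))
E
python3 arc.py
```

```text
clock: 28.62
eef_pos: [521.7, -211.5, 236.2]
tool_rot: [3.141, -0.001, 2.884]
force: [-2.2, 2.1, 8.9]
width: 26.6
gripper_force: 61.8
28.6167 [ 521.7 -211.5  236.2] 26.564205875168994 61.770286560058594 [-2.2  2.1  8.9]
case x 2.3489984012732275 q from x 1.1452814697204146 q from z 1.1522523017271011 rad 176.45784770440804
```

```bash
python3 -m crank '[[[0.2,0,0.1,0],[0.23,0,0.11,0],[0.41,0,0.24,0],[0.4,0,0.26,0],[0.38,0,0.29,0],[0.36,0,0.32,0],[0.33,0,0.34,0],[0.31,0,0.36,0],[0.29,0,0.38,0],[0,0,0,0],[0,0,0,0]]]'
python3 arc.py
```

```text
clock: 29.53
eef_pos: [449.4, -192.7, 174.9]
tool_rot: [3.141, -0.006, 2.885]
force: [-5.8, 1.0, 6.2]
width: 26.6
gripper_force: 66.1
29.5333 [ 449.4 -192.7  174.9] 26.640872675110028 66.12515687942505 [-5.8  1.   6.2]
case x -72.30079399333587 q from x 0.579135087927413 q from z 0.6011814963069815 rad 177.7848515497026
```

```bash
python3 -m crank '[[[0.14,0,0.24,0],[0.13,0,0.25,0],[0.13,0,0.26,0],[0.12,0,0.26,0],[0.11,0,0.26,0],[0.1,0,0.27,0],[0.09,0,0.27,0],[0.08,0,0.28,0],[0.07,0,0.28,0],[0.05,0,0.28,0],[0,0,0,0],[0,0,0,0]]]'
python3 arc.py
```

```text
clock: 30.53
eef_pos: [423.0, -185.8, 108.2]
tool_rot: [3.141, -0.01, 2.883]
force: [-9.2, 0.4, 3.7]
width: 26.7
gripper_force: 75.4
30.5333 [ 423.  -185.8  108.2] 26.670485721929264 75.4166579246521 [-9.2  0.4  3.7]
case x -99.65533055337653 q from x 0.12369248863975738 q from z 0.187339544951888 rad 177.70470651214288
```

```bash
python3 -m crank '[[[0,0,0.12,0],[0,0,0.12,0],[0,0,0.12,0],[0,0,0.12,0],[0,0,0.12,0],[0,0,0.12,0],[0,0,0.12,0],[0,0,0.12,0],[0,0,0.1,0],[0,0,0,0],[0,0,0,0]]]'
python3 arc.py
python3 -m crank '[[[0,0,0.06,0],[0,0,0.06,0],[0,0,0.06,0],[0,0,0.05,0],[0,0,0,0],[0,0,0,0]]]'
python3 arc.py
```

```text
clock: 31.45
eef_pos: [420.1, -185.0, 81.3]
tool_rot: [3.14, -0.015, 2.884]
force: [-13.1, 0.6, 2.5]
width: 26.4
gripper_force: 76.6
31.45 [ 420.1 -185.    81.3] 26.405348814311512 76.59714460372925 [-13.1   0.6   2.5]
case x -102.65897029661848 q from x 0.0 q from z 0.033325181219368886 rad 177.7557254747602
clock: 31.95
eef_pos: [420.0, -185.0, 75.6]
tool_rot: [3.14, -0.015, 2.883]
force: [-13.3, 1.0, 3.2]
width: 26.4
gripper_force: 76.7
31.95 [ 420.  -185.    75.6] 26.439405911289544 76.66170001029968 [-13.3   1.    3.2]
case x -102.69354143695926 q from x 0.0 q from z 0.0010803034714784384 rad 177.69364315897255
```

```bash
python3 -m crank '[[[-0.05,0,0.03,0],[0,0,0.03,0],[0,0,0,0],[0,0,0,0]]]'
python3 -m crank '[[[-0.03,0,0.03,0],[0,0,0.03,0],[0,0,0,0],[0,0,0,0]]]'
```

```text
clock: 32.28
eef_pos: [420.0, -185.0, 73.9]
tool_rot: [3.14, -0.018, 2.884]
force: [-14.9, 1.4, 1.7]
width: 26.7
gripper_force: 76.7
clock: 32.62
eef_pos: [420.0, -184.9, 72.2]
tool_rot: [3.14, -0.019, 2.882]
force: [-15.5, 2.6, 2.6]
width: 26.8
gripper_force: 76.8
```

```bash
python3 -m crank '[[[0.08,0,0,0],[0.08,0,0,0],[0.04,0,0.03,0],[0,0,0.03,0],[0,0,0,0],[0,0,0,0]]]'
python3 -m crank '[[[0,0,0.03,0],[0,0,0.03,0],[0,0,0,0],[0,0,0,0]]]'
python3 - <<'E'
from look import *
seen(["lid_pull","lid_hinge"])
E
```

```text
clock: 33.12
eef_pos: [420.3, -185.1, 71.7]
tool_rot: [3.141, -0.009, 2.883]
force: [-8.3, -0.1, 1.5]
width: 26.5
gripper_force: 76.7
clock: 33.45
eef_pos: [420.4, -185.1, 70.1]
tool_rot: [3.141, -0.009, 2.884]
force: [-8.1, -0.2, 1.9]
width: 26.3
gripper_force: 76.7
lid_pull scene [175.6 239.5] 0.79
lid_hinge scene [201.9 184. ] 0.76
lid_hinge top [180.9 396.4] 0.74
    [ 590.9 -227.4  116.7] [0.0, 0.0]
```

```bash
python3 -m crank '[[[0,0,0.04,0],[0,0,0.04,0],[0,0,0,0],[0,0,0,0]]]'
python3 -m crank '[[[0,0,0.04,0],[0,0,0.04,0],[0,0,0,0],[0,0,0,0]]]'
python3 - <<'E'
from look import *
im=ctrl.get_image("scene");save(im,"s9.png")
for q in(0,.03,.06,.1):
    x=75-176*np.cos(q);z=112.5+176*np.sin(q);print(q,proj(im,[519.6+.968*x,-210.2-.25*x,z]).round(1))
for i in range(3):
    ctrl.get_image("scene");f=ctrl.place_of("scene","lid_pull");print(f[0]["position"] if f else 0)
E
```

```text
clock: 34.23
eef_pos: [420.3, -185.1, 68.2]
tool_rot: [3.141, -0.009, 2.884]
force: [-8.8, 1.2, 1.6]
width: 26.7
gripper_force: 76.8
clock: 34.57
eef_pos: [420.5, -185.1, 66.4]
tool_rot: [3.141, -0.009, 2.884]
force: [-8.2, 1.4, 3.8]
width: 26.2
gripper_force: 77.1
0 [178.1 239.5]
0.03 [176.4 239.4]
0.06 [174.7 239.2]
0.1 [172.5 238.8]
[177.5, 241.1]
[178.3, 239.3]
[179.8, 240.6]
```

```bash
python3 -m crank '[[[0,0,0.04,0],[0,0,0.04,0],[0,0,0,0],[0,0,0,0]]]'
python3 -m crank '[[[0,0,0.03,0],[0,0,0,0],[0,0,0,0],[0,0,0,0]]]'
```

```text
clock: 35.25
eef_pos: [420.5, -185.2, 66.0]
tool_rot: [3.141, -0.008, 2.884]
force: [-12.2, 1.7, 24.9]
width: 26.8
gripper_force: 79.4
clock: 35.58
eef_pos: [420.6, -185.1, 65.9]
tool_rot: [3.14, -0.007, 2.884]
force: [-14.2, 2.5, 32.1]
width: 26.3
gripper_force: 80.2
```

The lid is seated on the rim: it stopped at z 66 and the force rose to 32 N. I'll ease off, open and retreat upwards.

```bash
python3 -m crank '[[[0,0,-0.04,0],[0.05,0,0,0],[0.05,0,0,0],[0,0,0,0]]]'
python3 -m crank '[[[0,0,0,0],[0,0,0,0],[0,0,0,0],[0,0,0,0],[0,0,0,0],[0,0,0,0]]]' -0.3
python3 -m crank '[[[0,0,-0.2,0],[0,0,-0.4,0],[0,0,-0.7,0],[0,0,-0.8,0],[0,0,-0.8,0],[0,0,-0.8,0],[0,0,-0.8,0],[0,0,-0.5,0],[0,0,0,0],[0,0,0,0]]]'
python3 - <<'E'
from look import *
ims=seen(["lid_pull","lid_hinge","tile","rest","vase","elephant","paperweight"])
for q in(0,.05,.1):
    x=75-176*np.cos(q);z=112.5+176*np.sin(q);P=[519.6+.968*x,-210.2-.25*x,z];print(q,[proj(ims[c],P,c=="wrist").round(1) for c in ims])
E
```

```text
clock: 35.92
eef_pos: [420.7, -185.2, 66.2]
tool_rot: [3.141, -0.003, 2.884]
force: [-7.3, 0.3, 16.8]
width: 26.5
gripper_force: 78.4
clock: 36.42
eef_pos: [422.4, -185.2, 65.0]
tool_rot: [3.142, -0.0, 2.885]
force: [-0.1, 0.6, 0.1]
width: 55.3
gripper_force: 0.0
clock: 37.25
eef_pos: [422.6, -185.3, 190.8]
tool_rot: [3.142, 0.002, 2.885]
force: [0.1, 0.4, -0.8]
width: 55.6
gripper_force: 0.0
lid_pull wrist [210.5 276.2] 0.8
lid_hinge scene [203.3 181.6] 0.73
lid_hinge top [182.3 393.1] 0.71
    [ 592.6 -227.3  111.9] [5.5, 5.5]
vase scene [304.  406.8] 0.56
vase top [207. 120.] 0.97
    [543.9 326.6  29.9] [2.2, 2.2]
elephant scene [278.6 335.1] 0.74
elephant top [200.8 193.3] 0.58
elephant wrist [220.  546.9] 0.85
    [556.1 170.4  28.3] [3.1, 5.3, 4.7]
paperweight scene [308.  365.4] 0.97
paperweight top [182.1 152.9] 0.91
    [598.6 259.4  31.2] [0.4, 0.4]
0 [array([178.1, 239.5]), array([270.7, 375.2]), array([210.1, 280.5])]
0.05 [array([175.3, 239.3]), array([270.4, 376.4]), array([213.4, 280.5])]
0.1 [array([172.5, 238.8]), array([270. , 377.7]), array([217.5, 280.5])]
```

```bash
python3 -m crank '[[[0,0.9,-0.5,0],[0,0.9,-0.5,0],[0,0.9,-0.3,0],[0,0.9,0,0],[0,0.9,0,0],[0,0.9,0,0],[0,0.9,0,0],[0,0.9,0,0],[0,0.9,0,0],[0,0.9,0,0],[0,0,0,0],[0,0,0,0]]]'
python3 - <<'E'
from look import *
ims=seen(["lid_pull","tile","rest","keyring"])
for q in(0,.05,.1):
    x=75-176*np.cos(q);z=112.5+176*np.sin(q);P=[519.6+.968*x,-210.2-.25*x,z];print(q,[proj(ims[c],P,c=="wrist").round(1) for c in ims])
E
```

```text
clock: 39.45
eef_pos: [479.5, 33.5, 222.5]
tool_rot: [3.142, -0.0, 2.888]
force: [-0.2, -0.8, -0.8]
width: 55.6
gripper_force: 0.0
lid_pull scene [180.6 238.8] 0.9
lid_pull top [266.1 377.7] 0.92
lid_pull wrist [201.2  63. ] 0.85
    [ 425.1 -189.6  107.2] [3.9, 5.4, 4.8]
keyring scene [247.3 364.7] 0.42
keyring wrist [ 96.5 397.3] 0.97
    [414.4 185.9  27.5] [1.9, 1.9]
0 [array([178.1, 239.5]), array([270.7, 375.2]), array([201.2,  65.5])]
0.05 [array([175.3, 239.3]), array([270.4, 376.4]), array([203.5,  60.7])]
0.1 [array([172.5, 238.8]), array([270. , 377.7]), array([206.3,  55.9])]
```

```bash
python3 - <<'E'
from look import *
im=ctrl.get_image("top")
b=im["img"][225:255,355:395].astype(int)
c=np.array([519.6,-210.2])
def px(x,y,z):return proj(im,[c[0]+.968*x+.25*y,c[1]-.25*x+.968*y,z]).round(1)
print("tile top edge",px(4,-28,100),px(4,28,100),"foot",px(-24,-28,12),px(-24,28,12))
for r in range(220,256,2): print(r,' '.join('%3d%+4d'%(im["img"][r,k].mean(),int(im["img"][r,k,2])-int(im["img"][r,k,0])) for k in range(354,396,3)))
E
```

```text
tile top edge [221.1 400.6] [213.3 372. ] foot [239.5 385.1] [232.4 359.2]
220 117  -1 118  -2 117  -2 117  -1 118  -1 127  +2 124  +8 123 +10 127  +6 133  +3 134  +2 134  +2 135  +1 134  +1
222 117  -2 118  -1 116  -2 116  -2 122  +0 130  +3 121 +11 121 +11 121 +11 123 +11 126  +7 130  +4 134  +1 134  +1
224 117  -2 116  -1 117  -2 117  -2 126  +2 125  +6 121 +10 121 +10 122  +9 121 +11 122 +11 122 +10 124  +8 129  +5
226 117  -2 117  -2 116  -2 121  +1 129  +2 121 +11 122  -2 123  -8 123 -10 122  -3 122  +7 121 +10 120 +11 121 +11
228 116  -1 116  -1 117  -2 125  +1 125  +6 122  +8 123 -14 119  -9 117  -8 120 -10 124 -12 122  +4 121 +10 121 +10
230 118  -2 116  -1 119  +0 129  +3 121 +10 121 +10 123 -13 117  -7 117  -6 118  -7 120 -10 122  -9 121 +10 125  +7
232 117  -2 117  -2 124  +1 126  +6 121 +11 122 +12 121  +3 122 -10 118  -9 119  -9 121 -12 123 -10 122 +10 126  +1
234 117  -2 117  -3 128  +3 122 +10 121 +10 120 +11 121 +10 118  +4 121  +3 122  -3 122  -1 121  +9 126  +6 118  -1
236 118  -2 117  -3 123  +0 122  +4 121  +9 122 +10 121  +9 119  +7 121 +11 121 +11 121 +10 123  
[... 362 characters left out ...]
  -3
244 118  -2 127 -12 126 -11 123  -9 120  -5 117  -3 116  -3 117  -3 117  -2 118  -2 117  -2 118  -3 118  -1 118  -4
246 126  +1 120  -3 120  -5 125 -10 127 -12 126 -11 121  -6 118  -3 116  -3 118  -2 117  -3 117  -2 117  -2 117  -2
248 148  +5 143  +3 132  +2 121  -2 120  -4 124 -10 126 -12 127 -12 123  -7 119  -5 119  -2 117  -3 118  -3 116  -2
250 112  +3 134  +4 147  +5 145  +4 136  +2 125  -1 119  -3 123  -9 126 -12 127 -11 122  -7 118  -2 117  -3 117  -3
252  48 -10  55  -5  91  -1 124  +4 145  +5 147  +5 140  +2 129  +1 119  -3 120  -6 122  -5 117  -2 117  -3 118  -2
254  50 -11  48  -9  49  -9  51  -9  71  -4 115  +1 140  +3 147  +3 144  +3 132  +1 121  -2 118  -3 117  -3 118  -4
```

The blue panel with its target picture shows through the lid exactly where expected, so the tile is still leaning. Handing in.

```bash
python3 -c "
from cell import ctrl
print(ctrl.finish_job())"
```

```text
the job is handed in; nothing more can be done
None
```

The tile is leaning against the rest with its picture to the front, the lid is fully closed without a slam, and the job is handed in; the hand-in call returned no verdict.

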